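Wedge the transformer tight in its bench cradle

ROBOT

A 7-joint arm with a two-finger parallel gripper is mounted at the origin on a cart in front of the work surface, level with it; the furniture and walls round the work are solid. World frame = base frame: x ahead of the robot, y to its left, z up, the work surface at z = 0. Lengths are in m, angles in rad, forces in N, time in s.
With the tool pointing down it reaches from about 0.4 to 0.75 m from the base axis. Payload 19.5 kg.
Tool frame: the origin (TCP) lies at the very end of the fingers, on their centre line; the grasp point (between the pads) lies 19 mm behind it; z points along the fingers, x is the direction in which the jaws open and shut, and the axes are right-handed (so a half turn about z gives the same grasp; the last joint's range is limited). The gripper opens to 85 mm and grips with 20 to 120 N. Pads are 22 mm wide; open, the fingers measure 114 mm over their backs; the gripper's body (76 mm by 85 mm) begins 54 mm behind the grasp point. The pads swing forward as they close: fully open they stand 13 mm farther back than shut.
Start: joints at [-1.291, 0.707, -0.028, 1.485, 0.022, 0.951, -0.075], TCP at [0.182, 0.545, 0.231] pointing down, gripper open.
Joint ranges: [-2.71, 2.71], [-0.32, 2.16], [-1.57, 1.52], [0, 2.45], [-1.46, 4.6], [0, 2.02], [-2.83, 2.83]. Speed limits (rad/s): [1.89, 1.89, 2.57, 2.57, 3.01, 3.01, 3.01].

INTERFACE

Orientations are given as a unit quaternion [w, x, y, z].
In Python, from rig import bot gives the robot as it stands. The module is installed in compiled form; this text tells all that it offers.
- The arm moves only by the tool jog_arm, never from a script. Its argument "targets" is a list of rows, each an object of numbers: "wx", "wy", "wz": the turn, a rotation vector about the world's x, y, z in units of 8 degrees (1.0 is 8 degrees); "x", "y", "z": the shift along the world's x, y, z in units of 30 mm (1.0 is 30 mm); "hand": the finger opening in mm, from 0 to 85.4. A call has 1 to 8 rows; each row is the pose to reach, as a shift and turn from the pose commanded when the call began; what a row does not reach only later rows make up. A row lasts 1/10 s, in which the tool goes at most 50 mm and 8.59 degrees, less where a joint would pass 70% of its speed; a pose out of reach is approached as far as the arm can. A call with a gripper value outside its range is refused whole. The fingers move at their own pace and stop on an object; "force" is the grip in N (left out, the last holds). Time passes only in rows, so rows that repeat a pose let the fingers close. It gives the time, the measured TCP pose, the force and the opening at its end, in the units of the state.
- bot.read_state(): the state, without advancing time (a new reading comes with each control period).
- bot.capture(name): name is "side" or "top"; returns a dict with "pixels" (480x640x3 uint8, red, green, blue), "depth" (480x640 float32, m along the optical axis (not along the pixel's ray), 0 where there is no reading), "intrinsics" (3x3 intrinsics, pixels), "rvec" (rotation vector, rad) and "tvec" (3), from world to camera coordinates, as OpenCV has them. Camera axes: x right, y down, z forward; pixel columns grow to the right and rows downward; lengths in m; the calibration is good to about 2 mm. A picture is of the moment at which its call begins.
- bot.job_done(): hands the job in, once; it reports no verdict.
The state is a dict: "time_s": time; "joint_pos": joint angles; "qvel": joint speeds; "effort": joint torques, N m; "position": TCP position; "ee_rot": TCP orientation; "force": force on the tool from outside, world axes, zero at the start; "ft_torque": the same for the moment, N m; "gripper_width": finger opening in m.
Only numpy, scipy, OpenCV 4.12 (cv2) and the standard library are available. Lean on these libraries where they do the work, as an engineer would, in place of code of your own. Each camera call takes 0.05 s, during which the arm holds its last target.

TASK

The transformer sits loose in the bench cradle. Take the pale wooden wedge from the rack, set it thin end down in the slot between the wooden cheek and the transformer, red stripe toward the transformer, and press or tap it down until it is fully home, its head resting on the cheek, so that the transformer is held tight; leave the grey wedge in the rack.

Things in the scene. Friction and masses are not known exactly. Their poses are not given: they have to be found in the camera images.
- wedge_head (a point): Pale wooden wedge, thin end down in a pocket of a fixed dark rack, top 70 mm high; pockets vary. Centre of its head, 30 x 38 x 48 mm (x,y,z), to grip across x or y; shoulder 24 mm below, on rack top. z up. Blade 30 mm wide (y), 64 long, x -9.4 to 9.4 mm at shoulder, 3.4 to 9.4 at its end, 88 mm below. +x face upright, red stripe on that side of head; -x face slopes. 90 g.
- slot_home (a point): Point of the fixed cradle (136 x 90 mm aluminium base): wedge_head belongs here when home, same axes: x from wooden cheek to transformer, yaw within 0.4. Cheek top 24 mm below, x -38 to -9.4, y -30 to 30 mm; its face slopes like the wedge. At the core's top, 36 mm below, the slot is x -7 to 4.4 mm. Lowered in, the wedge stands loose with its head 20 to 25 mm too high; pressing it home takes about 10 N.
- transformer_center (a point): Mains transformer, dark core 36 x 44 x 36 mm (x,y,z), 0.3 kg, loose on the cradle's wooden seat between the slot (-x) and a rubber-faced sprung pad (+x). Point at the core's centre; x in line with the cradle's x, z up. Wedging pushes it about 5 mm along +x against the pad; friction then holds the wedge.
- thin_head (a point): Centre of the head of the grey plastic wedge, in the rack's other pocket, 96 mm from the wooden one along y. Same head (30 x 38 x 48 mm) and stripe, but a thinner blade that cannot lock. Leave it there.

How it is judged:
At the end, for the whole second after the job is handed in: The wooden wedge stands in the slot, upright within 10 degrees and square to the cradle within 12 degrees, its head within 6 mm of resting on the cheek and within 13 mm of its place sideways; the transformer has been pushed at least 2 mm against the sprung pad and still stands upright on its seat (z of wedge_head in the frame of slot_home between -0.01 and 0.006 m and horizontal distance between wedge_head and slot_home below 0.013 m and angle between each of wedge_head, transformer_center's own z axis and vertical below 0.175 rad and angle between the x axis of wedge_head and the x axis of slot_home, either way round below 0.21 rad and x of transformer_center in the frame of slot_home between 0.0245 and 0.034 m and z of transformer_center in the frame of slot_home below -0.044 m); the robot touches nothing.
It fails at once if the grey wedge was taken out of the rack or knocked away (distance of thin_head from where it was at the start of the episode above 0.03 m).
It fails at once if the transformer was pulled or knocked out of the cradle (distance of transformer_center from where it was at the start of the episode above 0.03 m).
It also fails if it takes over 48 s, if anything falls off the work surface, if the arm or the gripper's body presses on something with over 40 N, if the wrist force passes 120 N, or if a joint passes its speed limit or range.

## Working session

There is one attempt and no reset: what is moved stays moved. The work goes in short steps, Python scripts to look and compute and a tool call to move; the robot and the scene stay as the last step left them, time stands still between calls to the robot, and variables do not carry over. Pictures are saved under pics/ and viewed, and the job is handed in when it is done.

Besides the shell and the picture viewer there is one more tool, called after "Emit:" as name(argument=value, ...) on one line, values as JSON. jog_arm: Moves the arm, as the interface text tells. Its arguments: {"type":"object","properties":{"targets":{"type":"array","items":{"type":"object","properties":{"wx":{"type":"number"},"wy":{"type":"number"},"wz":{"type":"number"},"x":{"type":"number"},"y":{"type":"number"},"z":{"type":"number"},"hand":{"type":"number"}}}},"force":{"type":"number"}},"required":["targets"]}

```bash
mkdir -p pics
cat > h.py <<'E'
import numpy as np, cv2
from rig import bot
def cap(n):
    c=bot.capture(n); R=cv2.Rodrigues(np.array(c['rvec'],float))[0]; c['R']=R; c['t']=np.array(c['tvec'],float).ravel()
    np.savez(f'{n}.npz',pixels=c['pixels'],depth=c['depth'],K=c['intrinsics'],R=R,t=c['t']); return c
def load(n): return dict(np.load(f'{n}.npz'))
def pts(c):
    d=c['depth']; v,u=np.mgrid[:480,:640]; K=c['K']
    P=np.stack([(u-K[0,2])/K[0,0]*d,(v-K[1,2])/K[1,1]*d,d],-1)
    return (P-c['t'])@c['R']
def proj(c,p): 
    q=c['R']@np.array(p)+c['t']; q=c['K']@q; return q[:2]/q[2]
E
python3 - <<'E'
from h import *
for n in('side','top'):
    c=cap(n); cv2.imwrite(f'pics/{n}0.png',c['pixels'][...,::-1]); print(n,-c['R'].T@c['t'],c['R'][2],c['intrinsics'][0,0])
s=bot.read_state(); print(s['time_s'],s['position'],s['ee_rot'],s['force'],s['gripper_width'])
E
```

```text
side [ 0.06717728 -0.59633006  0.73929644] [ 0.44332189  0.65668881 -0.61010287] 586.5580398735971
top [0.35875457 0.04145019 0.97304573] [ 0.20854735  0.00714205 -0.97798619] 622.6018997619351
0.1 [0.18176873 0.54526487 0.23086587] [ 2.91978809e-04  8.11257933e-01  5.84688221e-01 -4.06210257e-04] [-0.62809375  0.45532657  0.0151488 ] 0.08522835448029956
```

View pics/top0.png

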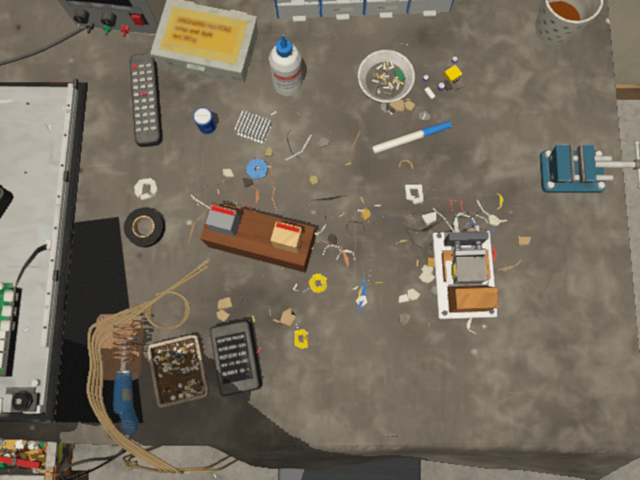

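View pics/side0.png

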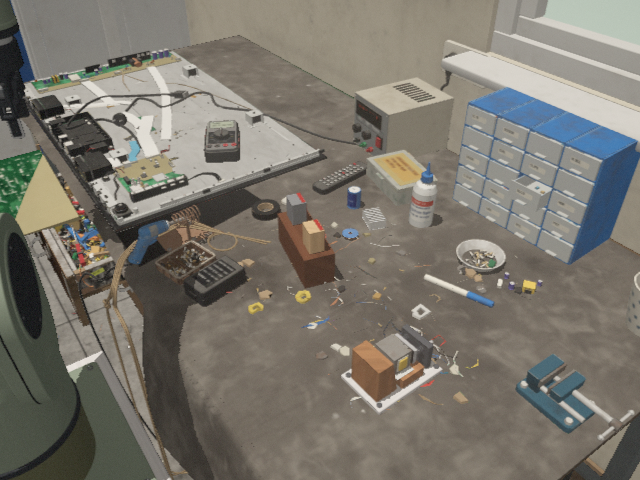

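The top view shows the rack at about (258,238), with the grey wedge at (222,220) and the pale one at (287,235), red stripes toward image-up. The cradle is at (467,275) with its cheek at the bottom (473,300) and the transformer above. I'll enlarge both.

Run:
```python
from h import *
c=load('top'); P=pts(c)
def crop(im,x0,y0,x1,y1,k,f): cv2.imwrite(f,cv2.resize(im[y0:y1,x0:x1,::-1],None,fx=k,fy=k,interpolation=cv2.INTER_CUBIC))
crop(c['pixels'],190,195,330,280,5.7,'pics/rack.png'); crop(c['pixels'],420,195,520,325,4.6,'pics/crad.png')
s=load('side'); crop(s['pixels'],330,315,460,415,6,'pics/scrad.png'); crop(s['pixels'],260,180,360,290,5,'pics/srack.png')
for reg,(x0,y0,x1,y1) in {'rack':(190,195,330,280),'crad':(420,195,520,325)}.items():
    z=P[y0:y1,x0:x1,2]; h,e=np.histogram(z,bins=np.arange(-.01,.16,.004)); print(reg,[(round(a,3),int(b)) for a,b in zip(e,h) if b>15])
# pale head top
def top(x0,y0,x1,y1,lo,hi):
    q=P[y0:y1,x0:x1].reshape(-1,3); q=q[(q[:,2]>lo)&(q[:,2]<hi)]
    r=cv2.minAreaRect((q[:,:2]*1000).astype(np.float32)); print(len(q),q.mean(0),r, cv2.boxPoints(r).round(1).tolist())
top(265,210,312,256,.105,.13); top(200,200,245,240,.105,.13); top(195,195,325,275,.06,.075)
```

```text
rack [(np.float64(-0.002), 760), (np.float64(0.002), 4882), (np.float64(0.006), 1114), (np.float64(0.01), 167), (np.float64(0.014), 55), (np.float64(0.018), 44), (np.float64(0.022), 45), (np.float64(0.026), 44), (np.float64(0.03), 52), (np.float64(0.034), 44), (np.float64(0.038), 52), (np.float64(0.042), 48), (np.float64(0.046), 47), (np.float64(0.05), 52), (np.float64(0.054), 52), (np.float64(0.058), 55), (np.float64(0.062), 60), (np.float64(0.066), 721), (np.float64(0.07), 1939), (np.float64(0.074), 114), (np.float64(0.078), 41), (np.float64(0.082), 43), (np.float64(0.086), 31), (np.float64(0.09), 40), (np.float64(0.094), 42), (np.float64(0.098), 50), (np.float64(0.102), 35), (np.float64(0.106), 49), (np.float64(0.11), 41), (np.float64(0.114), 316), (np.float64(0.118), 789), (np.float64(0.122), 30)]
crad [(np.float64(-0.002), 559), (np.float64(0.002), 5291), (np.float64(0.006), 2243), (np.float64(0.01), 1183), (np.float64(0.014), 166), (np.float64(0.018), 58), (np.float64(0.022), 71), (np.float64(0.026), 101), (np.float64(0.03), 326), (np.float64(0.034), 112), (np.float64(0.038), 7
[... 411 characters left out ...]
.99081420898438) [[528.9000244140625, 94.9000015258789], [558.5, 87.0], [568.5, 124.19999694824219], [538.9000244140625, 132.10000610351562]]
618 [0.57101512 0.20120303 0.11806451] ((572.2304077148438, 202.3279571533203), (39.21100997924805, 30.598264694213867), 77.17713928222656) [[553.0, 186.60000610351562], [582.7999877929688, 179.8000030517578], [591.5, 218.0], [561.7000122070312, 224.8000030517578]]
2819 [0.55534752 0.15235037 0.07073357] ((560.8197631835938, 156.01776123046875), (160.68792724609375, 61.129127502441406), 75.73147583007812) [[511.3999938964844, 85.69999694824219], [570.5999755859375, 70.5999984741211], [610.2000122070312, 226.39999389648438], [551.0, 241.39999389648438]]
```

View crops.

View pics/rack.png

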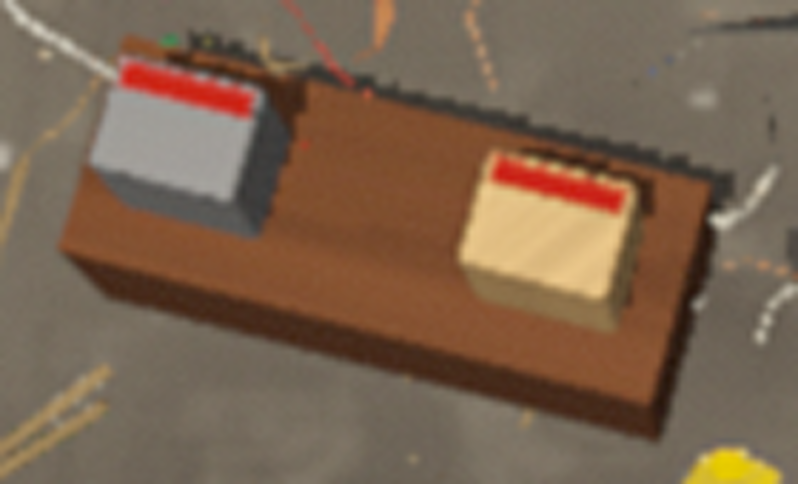

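View pics/crad.png

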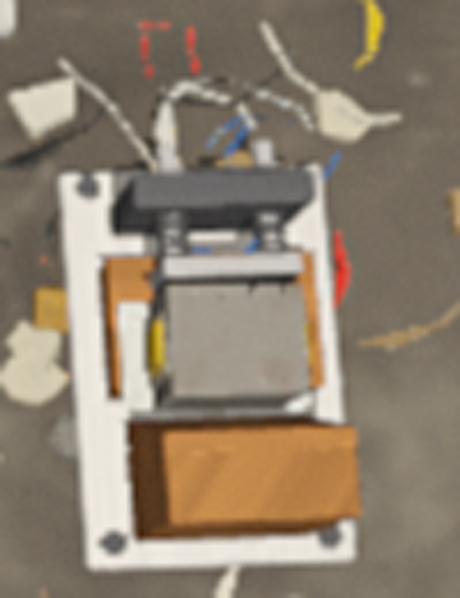

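View pics/scrad.png

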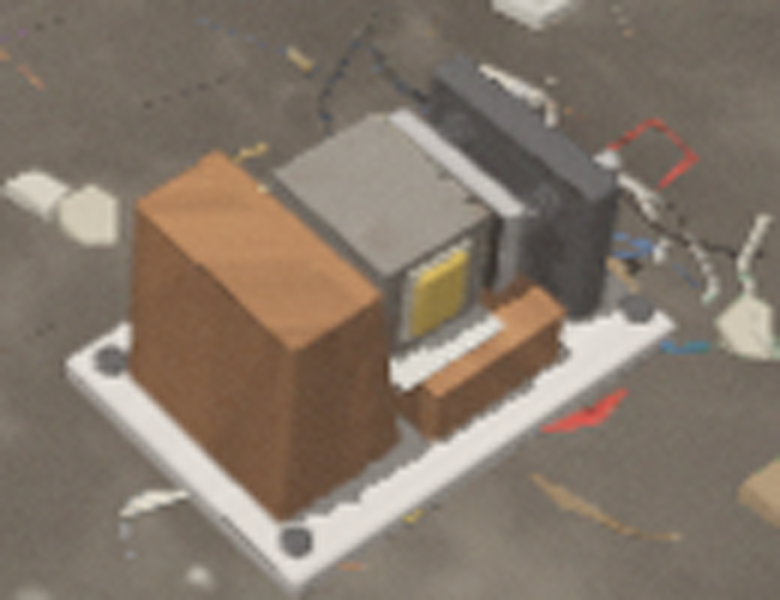

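View pics/srack.png

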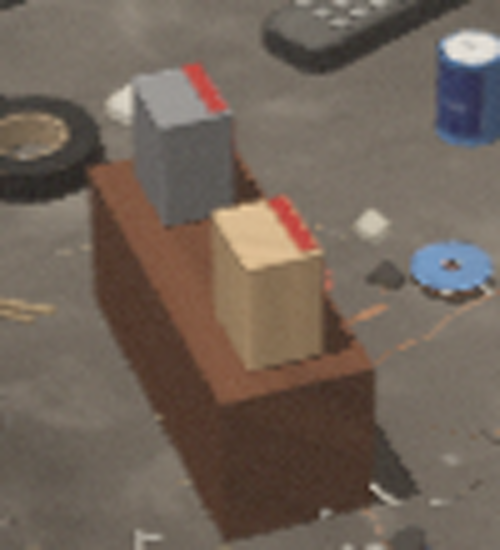

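Run:
```python
from h import *
def fit(n,box,lo,hi,tag):
    c=load(n);P=pts(c);x0,y0,x1,y1=box
    q=P[y0:y1,x0:x1].reshape(-1,3); q=q[(q[:,2]>lo)&(q[:,2]<hi)]
    zm=np.median(q[:,2]); q=q[abs(q[:,2]-zm)<.003]
    r=cv2.minAreaRect((q[:,:2]*1000).astype(np.float32)); print(tag,n,len(q),'mean',(q.mean(0)*1000).round(1),'rect c',np.round(r[0],1),np.round(r[1],1),round(r[2],1),'z',(zm*1000).round(1))
fit('top',(440,280,505,318),.074,.09,'cheek');fit('side',(345,335,398,395),.074,.09,'cheek')
fit('top',(450,250,492,286),.06,.073,'core');fit('side',(370,328,415,362),.06,.073,'core')
fit('top',(265,210,312,256),.105,.13,'pale');fit('side',(295,215,330,260),.105,.13,'pale')
fit('top',(200,200,245,240),.105,.13,'grey');fit('side',(280,190,310,220),.105,.13,'grey')
fit('top',(345,225,360,250),-.01,.01,'floor')
# base plate from white pixels
c=load('top');P=pts(c);im=c['pixels'].astype(int)
m=(im.min(2)>185); m[:, :425]=0;m[:,505:]=0;m[:225]=0;m[325:]=0
m=m.astype(np.uint8);nc,l,s,_=cv2.connectedComponentsWithStats(m); k=1+s[1:,4].argmax(); print(s[k])
q=P[l==k]; q=q[q[:,2]<.02]; r=cv2.minAreaRect((q[:,:2]*1000).astype(np.float32)); print(r,np.median(q[:,2]),cv2.boxPoints(r))
```

```text
cheek top 801 mean [ 465.6 -164.3   79.3] rect c [ 466.  -164.4] [29.2 60.7] 3.1 z 79.3
cheek side 640 mean [ 463.9 -163.8   78.3] rect c [ 464.5 -162.2] [30.4 62. ] 3.1 z 78.2
core top 707 mean [ 511.1 -160.3   67.8] rect c [ 515.7 -160.7] [45.6 44.9] 0.9 z 67.4
core side 561 mean [ 508.9 -159.8   66.6] rect c [ 513.  -158.8] [45.4 45.7] 2.3 z 66.3
pale top 527 mean [548.3 109.2 119. ] rect c [548.7 109.3] [38.1 30.3] 76.1 z 118.8
pale side 219 mean [545.8 109.9 117.6] rect c [546.7 111.1] [42.5 30.2] 75.1 z 117.0
grey top 532 mean [572.  201.9 118.9] rect c [572.3 202.2] [38.3 30.1] 76.6 z 118.7
grey side 188 mean [569.5 202.1 117.6] rect c [570.3 203.9] [42.8 30.2] 75.9 z 117.1
floor top 326 mean [569.9  12.6   4.5] rect c [569.9  12.6] [40.1 22.5] 0.2 z 4.5
[ 433  233   64   85 1031]
((511.106201171875, -162.36024475097656), (134.36399841308594, 89.05500793457031), 2.837480306625366) 0.011342705950621963 [[ 441.8023   -121.21305 ]
 [ 446.2108   -210.15887 ]
 [ 580.4101   -203.50745 ]
 [ 576.0016   -114.561615]]
```

Heads, cheek and core agree between the two cameras within 2 mm, and the sizes match (head 38x30, top at 118; cheek 29x60). The wedge yaw is about -14.2° and the cradle yaw about +2.9°. The pale head is at about (548,110) and slot_home at about (489,-163,103). I'll move above the pale wedge.

Emit:
jog_arm(targets=[{"x": 12.19, "y": -14.51, "wz": 0.52}, {"x": 12.19, "y": -14.51, "wz": 0.52}, {"x": 12.19, "y": -14.51, "wz": 0.52}, {"x": 12.19, "y": -14.51, "wz": 0.52}, {"x": 12.19, "y": -14.51, "wz": 0.52}, {"x": 12.19, "y": -14.51, "wz": 0.52}, {"x": 12.19, "y": -14.51, "wz": 0.52}, {"x": 12.19, "y": -14.51, "wz": 0.52}], force=60)

```text
validation failed for argument at $.ta...
```

Emit:
jog_arm(targets=[{"x": 1.5, "y": -1.0, "z": 0, "wx": 0, "wy": 0, "wz": 0.52, "hand": 85}], force=60)

```text
time_s: 0.2
position: [0.2185, 0.5203, 0.2306]
ee_rot: [-0.001, 0.787, 0.617, -0.001]
force: [3.2, -0.0, -0.1]
gripper_width: 0.0852
```

Emit:
jog_arm(targets=[{"x": 10.8, "y": -13.6, "z": 0, "wx": 0, "wy": 0, "wz": 0, "hand": 85}, {"x": 10.8, "y": -13.6, "z": 0, "wx": 0, "wy": 0, "wz": 0, "hand": 85}, {"x": 10.8, "y": -13.6, "z": 0, "wx": 0, "wy": 0, "wz": 0, "hand": 85}, {"x": 10.8, "y": -13.6, "z": 0, "wx": 0, "wy": 0, "wz": 0, "hand": 85}, {"x": 10.8, "y": -13.6, "z": 0, "wx": 0, "wy": 0, "wz": 0, "hand": 85}, {"x": 10.8, "y": -13.6, "z": 0, "wx": 0, "wy": 0, "wz": 0, "hand": 85}, {"x": 10.8, "y": -13.6, "z": 0, "wx": 0, "wy": 0, "wz": 0, "hand": 85}, {"x": 10.8, "y": -13.6, "z": 0, "wx": 0, "wy": 0, "wz": 0, "hand": 85}])

```text
time_s: 1.0
position: [0.4731, 0.2026, 0.2312]
ee_rot: [-0.0, 0.789, 0.614, -0.0]
force: [-0.4, 1.1, 0.2]
gripper_width: 0.0851
```

```bash
cat >> h.py <<'E'
def st():
    from scipy.spatial.transform import Rotation as Ro
    s=bot.read_state(); q=s['ee_rot']; M=Ro.from_quat([q[1],q[2],q[3],q[0]]).as_matrix()
    print('t',s['time_s'],'pos',(np.array(s['position'])*1000).round(1),'tool x az',np.degrees(np.arctan2(M[1,0],M[0,0])).round(2),'z',M[:,2].round(4),'F',np.round(s['force'],1),'T',np.round(s['ft_torque'],2),'w',s['gripper_width'],'j',np.round(s['joint_pos'],2))
E
python3 -c "
from h import *
st()"
```

```text
t 1.0 pos [473.1 202.6 231.2] tool x az 75.73 z [-3.e-04 -1.e-04 -1.e+00] F [-0.4  1.1  0.2] T [ 0.1  -0.06  0.  ] w 0.08509969830261722 j [-0.4   0.62 -0.13  1.7   0.1   0.83  0.76]
```

Emit:
jog_arm(targets=[{"x": 2.4, "y": -3.0, "z": 0, "wx": 0, "wy": 0, "wz": 0, "hand": 85}, {"x": 2.4, "y": -3.0, "z": 0, "wx": 0, "wy": 0, "wz": 0, "hand": 85}, {"x": 2.4, "y": -3.0, "z": 0, "wx": 0, "wy": 0, "wz": 0, "hand": 85}, {"x": 2.4, "y": -3.0, "z": 0, "wx": 0, "wy": 0, "wz": 0, "hand": 85}, {"x": 2.4, "y": -3.0, "z": 0, "wx": 0, "wy": 0, "wz": 0, "hand": 85}])

```text
time_s: 1.5
position: [0.5436, 0.1154, 0.231]
ee_rot: [-0.0, 0.789, 0.614, -0.0]
force: [0.2, -0.0, 0.6]
gripper_width: 0.0853
```

```bash
python3 -c "
from h import *
st()"
```

```text
t 1.5 pos [543.6 115.4 231. ] tool x az 75.76 z [-8.e-04  5.e-04 -1.e+00] F [ 0.2 -0.   0.6] T [ 0.03 -0.03 -0.03] w 0.08530440020575468 j [-0.19  0.68 -0.14  1.55  0.11  0.92  0.95]
```

Emit:
jog_arm(targets=[{"x": 0.14, "y": -0.18, "z": -1.0, "wx": 0, "wy": 0, "wz": 0, "hand": 85}, {"x": 0.14, "y": -0.18, "z": -2.0, "wx": 0, "wy": 0, "wz": 0, "hand": 85}, {"x": 0.14, "y": -0.18, "z": -2.8, "wx": 0, "wy": 0, "wz": 0, "hand": 85}, {"x": 0.14, "y": -0.18, "z": -2.8, "wx": 0, "wy": 0, "wz": 0, "hand": 85}])

```text
time_s: 1.9
position: [0.5466, 0.1104, 0.1451]
ee_rot: [-0.001, 0.789, 0.615, -0.002]
force: [-0.7, 0.6, 1.5]
gripper_width: 0.085
```

```bash
python3 -c "
from h import *
st()
for n in('side','top'):
    c=cap(n)
    u,v=(270,150) if n=='side' else (230,170)
    cv2.imwrite(f'pics/{n}1.png',cv2.resize(c['pixels'][v:v+140,u:u+130,::-1],None,fx=4,fy=4))
"
```

```text
t 1.9 pos [546.6 110.4 145.1] tool x az 75.85 z [-4.3e-03 -6.0e-04 -1.0e+00] F [-0.7  0.6  1.5] T [ 0.02 -0.01 -0.01] w 0.08497028379388573 j [-0.19  0.8  -0.13  1.65  0.14  0.71  0.94]
```

View pics/side1.png

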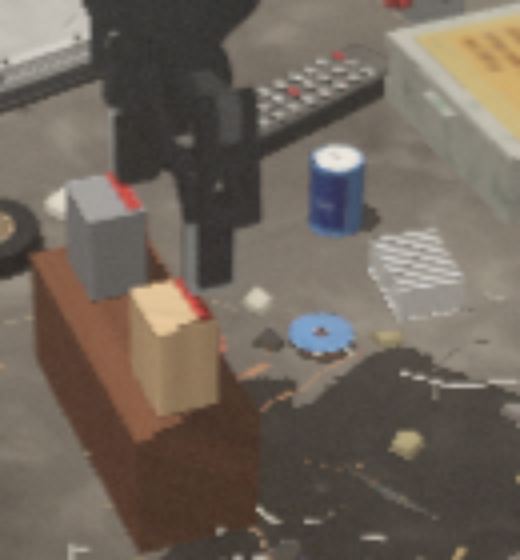

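```bash
python3 -c "
from h import *
st()"
```

```text
t 2.0 pos [548.1 110.3 148. ] tool x az 75.81 z [-0.e+00  3.e-04 -1.e+00] F [-0.8 -0.2 -0. ] T [-0.01  0.01  0.02] w 0.08508864100874047 j [-0.19  0.79 -0.13  1.65  0.14  0.71  0.94]
```

The side view shows the open fingers straddling the pale head (tip at crop (210,285)) and clear of the grey one. I'll descend and close.

Emit:
jog_arm(targets=[{"x": 0, "y": 0, "z": -1.0, "wx": 0, "wy": 0, "wz": 0, "hand": 85}, {"x": 0, "y": 0, "z": -2.0, "wx": 0, "wy": 0, "wz": 0, "hand": 85}, {"x": 0, "y": 0, "z": -2.3, "wx": 0, "wy": 0, "wz": 0, "hand": 85}, {"x": 0, "y": 0, "z": -2.3, "wx": 0, "wy": 0, "wz": 0, "hand": 60}, {"x": 0, "y": 0, "z": -2.3, "wx": 0, "wy": 0, "wz": 0, "hand": 30}, {"x": 0, "y": 0, "z": -2.3, "wx": 0, "wy": 0, "wz": 0, "hand": 30}, {"x": 0, "y": 0, "z": -2.3, "wx": 0, "wy": 0, "wz": 0, "hand": 30}, {"x": 0, "y": 0, "z": -2.3, "wx": 0, "wy": 0, "wz": 0, "hand": 30}], force=60)

```text
time_s: 2.8
position: [0.549, 0.1093, 0.0798]
ee_rot: [0.0, 0.79, 0.614, 0.001]
force: [-2.3, 0.1, 12.4]
gripper_width: 0.0372
```

```bash
python3 -c "
from h import *
st()"
```

```text
t 2.8 pos [549.  109.3  79.8] tool x az 75.72 z [ 2.e-03  4.e-04 -1.e+00] F [-2.3  0.1 12.4] T [-0.09  0.39 -0.01] w 0.037187351421232744 j [-0.2   0.9  -0.11  1.7   0.16  0.55  0.92]
```

Emit:
jog_arm(targets=[{"x": 0, "y": 0, "z": 0.4, "wx": 0, "wy": 0, "wz": 0, "hand": 30}, {"x": 0, "y": 0, "z": 1.0, "wx": 0, "wy": 0, "wz": 0, "hand": 30}, {"x": 0, "y": 0, "z": 1.8, "wx": 0, "wy": 0, "wz": 0, "hand": 30}, {"x": 0, "y": 0, "z": 2.6, "wx": 0, "wy": 0, "wz": 0, "hand": 30}, {"x": 0, "y": 0, "z": 3.4, "wx": 0, "wy": 0, "wz": 0, "hand": 30}, {"x": 0, "y": 0, "z": 3.8, "wx": 0, "wy": 0, "wz": 0, "hand": 30}, {"x": 0, "y": 0, "z": 3.8, "wx": 0, "wy": 0, "wz": 0, "hand": 30}, {"x": 0, "y": 0, "z": 3.8, "wx": 0, "wy": 0, "wz": 0, "hand": 30}])

```text
time_s: 3.6
position: [0.5483, 0.109, 0.1925]
ee_rot: [0.0, 0.789, 0.614, 0.0]
force: [-0.1, -0.3, -1.3]
gripper_width: 0.0374
```

```bash
python3 -c "
from h import *
st()
for n in('side','top'):
    c=cap(n)
    u,v=(250,100) if n=='side' else (210,160)
    cv2.imwrite(f'pics/{n}2.png',cv2.resize(c['pixels'][v:v+190,u:u+160,::-1],None,fx=3,fy=3))
st()
"
```

```text
t 3.6 pos [548.3 109.  192.5] tool x az 75.72 z [ 2.e-04 -0.e+00 -1.e+00] F [-0.1 -0.3 -1.3] T [ 0.06  0.03 -0.01] w 0.03741133130287568 j [-0.18  0.73 -0.14  1.6   0.12  0.82  0.95]
t 3.7 pos [548.1 109.  191.7] tool x az 75.72 z [-1.e-03 -4.e-04 -1.e+00] F [-0.3  0.6 -1.5] T [-0.02  0.01  0.04] w 0.03742891076770754 j [-0.18  0.73 -0.14  1.6   0.12  0.82  0.95]
```

View pics/side2.png

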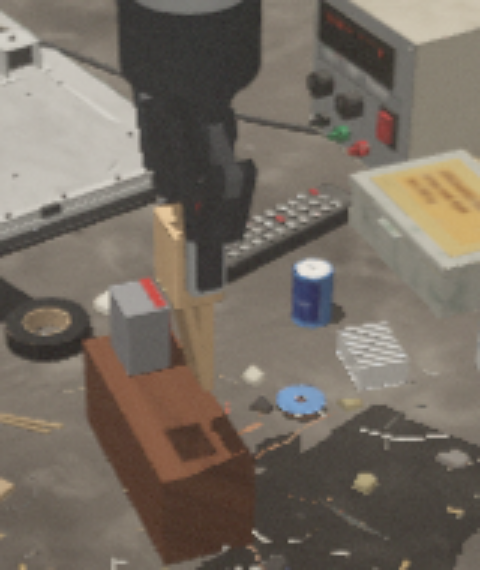

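View pics/top2.png

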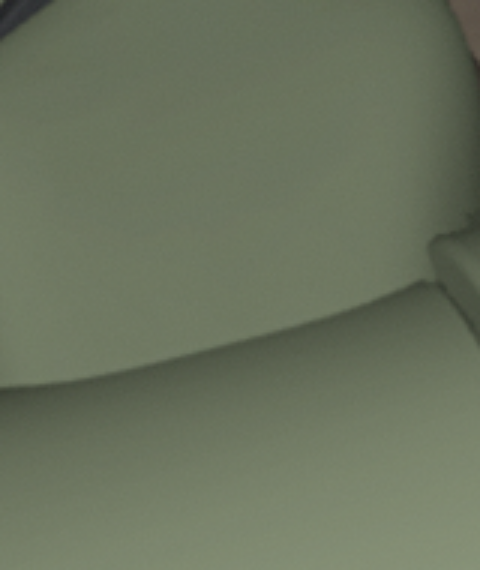

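The wedge is held square, blade hanging (side crop (200,350)), and the grey wedge is untouched. The arm hides the top view. Next, transfer above the slot.

Emit:
jog_arm(targets=[{"x": -0.3, "y": -1.2, "z": 0, "wx": 0, "wy": 0, "wz": 0.3, "hand": 30}, {"x": -0.7, "y": -2.5, "z": 0, "wx": 0, "wy": 0, "wz": 0.7, "hand": 30}, {"x": -1.0, "y": -4.0, "z": 0, "wx": 0, "wy": 0, "wz": 1.1, "hand": 30}, {"x": -1.3, "y": -5.5, "z": 0, "wx": 0, "wy": 0, "wz": 1.5, "hand": 30}, {"x": -1.7, "y": -7.0, "z": 0, "wx": 0, "wy": 0, "wz": 1.9, "hand": 30}, {"x": -2.0, "y": -8.3, "z": 0, "wx": 0, "wy": 0, "wz": 2.15, "hand": 30}, {"x": -2.17, "y": -9.1, "z": 0, "wx": 0, "wy": 0, "wz": 2.15, "hand": 30}, {"x": -2.17, "y": -9.1, "z": 0, "wx": 0, "wy": 0, "wz": 2.15, "hand": 30}], force=80)

```text
time_s: 4.5
position: [0.482, -0.1674, 0.1916]
ee_rot: [-0.0, 0.691, 0.723, -0.001]
force: [-0.2, 1.5, -1.7]
gripper_width: 0.037
```

Emit:
jog_arm(targets=[{"x": 0, "y": 0, "z": 0, "wx": 0, "wy": 0, "wz": 0, "hand": 30}, {"x": 0, "y": 0, "z": 0, "wx": 0, "wy": 0, "wz": 0, "hand": 30}])

```text
time_s: 4.7
position: [0.4835, -0.1627, 0.192]
ee_rot: [-0.0, 0.688, 0.725, 0.0]
force: [0.5, -0.3, -0.6]
gripper_width: 0.0371
```

```bash
python3 -c "
from h import *
for n in('side','top'):
    c=cap(n)
    u,v=(310,240) if n=='side' else (400,160)
    cv2.imwrite(f'pics/{n}3.png',cv2.resize(c['pixels'][v:v+190,u:u+160,::-1],None,fx=3.1,fy=3.1,interpolation=cv2.INTER_CUBIC))
st()
"
```

```text
t 4.8 pos [ 483.6 -162.9  192.2] tool x az 93.01 z [-0.e+00  2.e-04 -1.e+00] F [-0.4  0.2 -0.7] T [0.02 0.06 0.02] w 0.036989774887076096 j [ 0.42  0.67 -0.29  1.77  0.27  0.74  1.62]
```

View pics/side3.png

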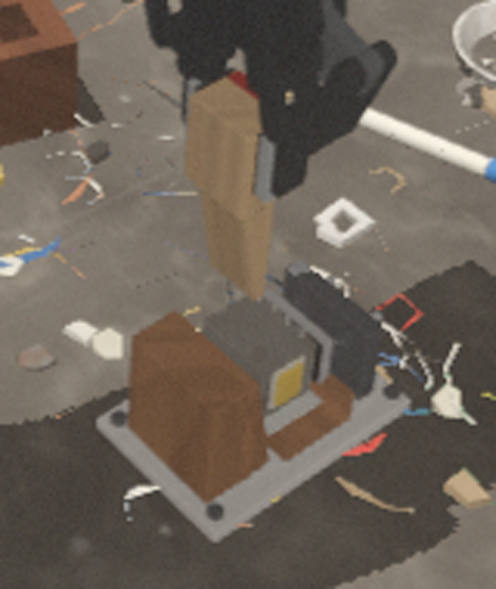

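View pics/top3.png

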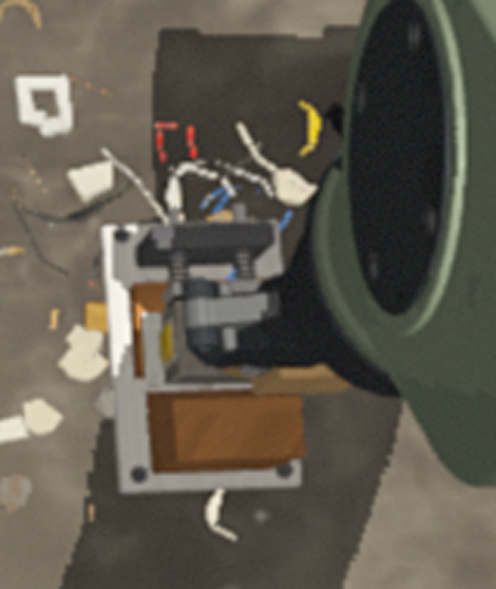

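```bash
cat > ov.py <<'E'
from h import *
def overlay(c,head,yaw,slot,syaw,f,u,v,w,h,k=5):
    im=cv2.resize(c['pixels'][v:v+h,u:u+w,::-1],None,fx=k,fy=k,interpolation=cv2.INTER_CUBIC)
    def R(a): a=np.radians(a); return np.array([[np.cos(a),-np.sin(a),0],[np.sin(a),np.cos(a),0],[0,0,1]])
    def L(o,a,p,q,col):
        A=[(proj(c,(np.array(o)+R(a)@np.array(x))/1000)-[u,v]+.5)*k for x in(p,q)]
        cv2.line(im,*[tuple(int(t) for t in x) for x in A],col,1,cv2.LINE_AA)
    def loop(o,a,ps,col):
        for i in range(len(ps)): L(o,a,ps[i],ps[(i+1)%len(ps)],col)
    loop(head,yaw,[(-15,-19,24),(15,-19,24),(15,19,24),(-15,19,24)],(0,255,0))
    loop(head,yaw,[(-15,-19,-24),(15,-19,-24),(15,19,-24),(-15,19,-24)],(0,255,0))
    for s in(-15,15): loop(head,yaw,[(-9.4,s,-24),(9.4,s,-24),(9.4,s,-88),(3.4,s,-88)],(255,255,0))
    loop(slot,syaw,[(-38,-30,-24),(-9.4,-30,-24),(-9.4,30,-24),(-38,30,-24)],(255,0,255))
    loop(slot,syaw,[(4.4,-22,-36),(40.4,-22,-36),(40.4,22,-36),(4.4,22,-36)],(0,0,255))
    cv2.imwrite(f,im)
E
python3 -c "
from ov import *
c=load('side')
overlay(c,(482.4,-162.5,206.3),3,(489,-162.8,102.7),2.9,'pics/ov3.png',340,250,120,120)
"
```

```text
(no output)
```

View pics/ov3.png

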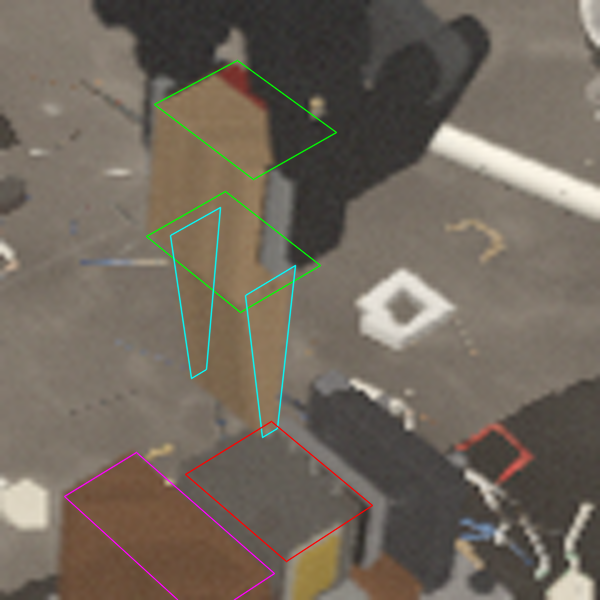

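The overlay matches the held wedge and cradle within about 1–2 px. I'll lower until the tip just enters the slot.

Emit:
jog_arm(targets=[{"x": -0.02, "y": 0, "z": -0.5, "wx": 0, "wy": 0, "wz": 0, "hand": 30}, {"x": -0.02, "y": 0, "z": -1.0, "wx": 0, "wy": 0, "wz": 0, "hand": 30}, {"x": -0.02, "y": 0, "z": -1.3, "wx": 0, "wy": 0, "wz": 0, "hand": 30}, {"x": -0.02, "y": 0, "z": -1.6, "wx": 0, "wy": 0, "wz": 0, "hand": 30}, {"x": -0.02, "y": 0, "z": -1.75, "wx": 0, "wy": 0, "wz": 0, "hand": 30}, {"x": -0.02, "y": 0, "z": -1.75, "wx": 0, "wy": 0, "wz": 0, "hand": 30}])

```text
time_s: 5.4
position: [0.4827, -0.1637, 0.1394]
ee_rot: [-0.0, 0.689, 0.725, -0.0]
force: [0.8, -0.0, -1.7]
gripper_width: 0.0378
```

```bash
python3 -c "
from ov import *
st()
c=cap('side'); c['K']=c['intrinsics']
s=bot.read_state()['position']*1000 if not isinstance(bot.read_state()['position'],list) else np.array(bot.read_state()['position'])*1000
overlay(c,s+[-1.2,.4,14.2],3,(489,-162.8,102.7),2.9,'pics/ov4.png',340,280,120,120)
cv2.imwrite('pics/raw4.png',cv2.resize(c['pixels'][280:400,340:460,::-1],None,fx=5,fy=5,interpolation=cv2.INTER_CUBIC))
"
```

```text
t 5.4 pos [ 482.7 -163.7  139.4] tool x az 92.94 z [-5.e-04  1.e-04 -1.e+00] F [ 0.8 -0.  -1.7] T [-0.09  0.01  0.02] w 0.03778808785101888 j [ 0.4   0.76 -0.25  1.83  0.31  0.6   1.58]
```

View pics/ov4.png

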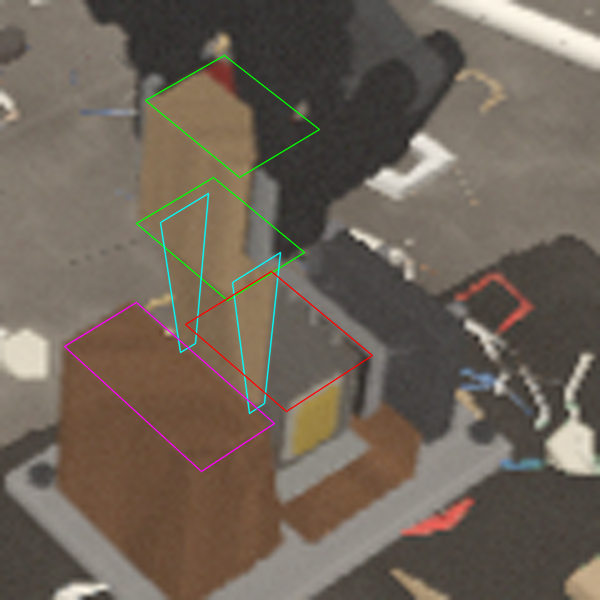

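View pics/raw4.png

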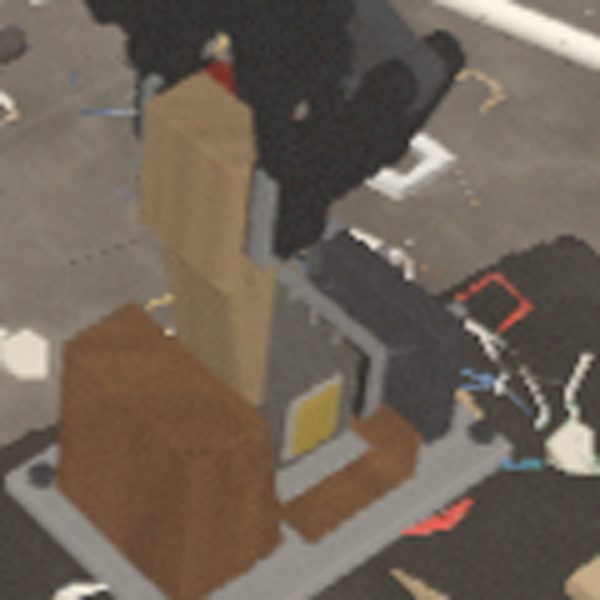

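The tip sits between cheek and core (about (255,400)) with no contact force. I'll lower further, easing +x along the slope.

Emit:
jog_arm(targets=[{"x": 0.01, "y": 0, "z": -0.2, "wx": 0, "wy": 0, "wz": 0, "hand": 30}, {"x": 0.03, "y": 0, "z": -0.4, "wx": 0, "wy": 0, "wz": 0, "hand": 30}, {"x": 0.05, "y": 0, "z": -0.6, "wx": 0, "wy": 0, "wz": 0, "hand": 30}, {"x": 0.07, "y": 0, "z": -0.75, "wx": 0, "wy": 0, "wz": 0, "hand": 30}, {"x": 0.07, "y": 0, "z": -0.75, "wx": 0, "wy": 0, "wz": 0, "hand": 30}])

```text
time_s: 5.95
position: [0.4847, -0.1638, 0.1166]
ee_rot: [-0.0, 0.689, 0.725, -0.0]
force: [-0.5, -0.3, -0.8]
gripper_width: 0.037
```

```bash
python3 -c "
from h import *
st()"
```

```text
t 5.95 pos [ 484.7 -163.8  116.6] tool x az 92.93 z [-7.e-04  1.e-04 -1.e+00] F [-0.5 -0.3 -0.8] T [-0.01  0.09  0.03] w 0.03696200502989377 j [ 0.39  0.8  -0.23  1.84  0.32  0.54  1.57]
```

Emit:
jog_arm(targets=[{"x": 0.02, "y": 0, "z": -0.1, "wx": 0, "wy": 0, "wz": 0, "hand": 30}, {"x": 0.04, "y": 0, "z": -0.2, "wx": 0, "wy": 0, "wz": 0, "hand": 30}, {"x": 0.06, "y": 0, "z": -0.3, "wx": 0, "wy": 0, "wz": 0, "hand": 30}, {"x": 0.08, "y": 0, "z": -0.4, "wx": 0, "wy": 0, "wz": 0, "hand": 30}, {"x": 0.08, "y": 0, "z": -0.4, "wx": 0, "wy": 0, "wz": 0, "hand": 30}])

```text
time_s: 6.45
position: [0.4871, -0.1639, 0.1049]
ee_rot: [-0.0, 0.689, 0.725, -0.0]
force: [-1.9, -0.2, -1.8]
gripper_width: 0.0372
```

```bash
python3 -c "
from h import *
st()"
```

```text
t 6.45 pos [ 487.1 -163.9  104.9] tool x az 92.92 z [-5.e-04  0.e+00 -1.e+00] F [-1.9 -0.2 -1.8] T [-0.02  0.36 -0.02] w 0.0372384720501496 j [ 0.38  0.82 -0.22  1.84  0.33  0.52  1.56]
```

Emit:
jog_arm(targets=[{"x": 0.02, "y": 0, "z": -0.1, "wx": 0, "wy": 0, "wz": 0, "hand": 30}, {"x": 0.04, "y": 0, "z": -0.2, "wx": 0, "wy": 0, "wz": 0, "hand": 30}, {"x": 0.06, "y": 0, "z": -0.3, "wx": 0, "wy": 0, "wz": 0, "hand": 30}, {"x": 0.08, "y": 0, "z": -0.4, "wx": 0, "wy": 0, "wz": 0, "hand": 30}, {"x": 0.08, "y": 0, "z": -0.4, "wx": 0, "wy": 0, "wz": 0, "hand": 30}])

```text
time_s: 6.95
position: [0.4895, -0.1639, 0.0928]
ee_rot: [-0.0, 0.689, 0.725, -0.0]
force: [-3.4, 0.1, -1.9]
gripper_width: 0.0373
```

```bash
python3 -c "
from ov import *
st()
c=cap('side'); c['K']=c['intrinsics']
cv2.imwrite('pics/raw5.png',cv2.resize(c['pixels'][280:400,340:460,::-1],None,fx=5,fy=5,interpolation=cv2.INTER_CUBIC))
"
```

```text
t 6.95 pos [ 489.5 -163.9   92.8] tool x az 92.92 z [-5.e-04  0.e+00 -1.e+00] F [-3.4  0.1 -1.9] T [-0.1   0.66 -0.13] w 0.03729019289549393 j [ 0.38  0.84 -0.21  1.84  0.34  0.49  1.56]
```

View pics/raw5.png

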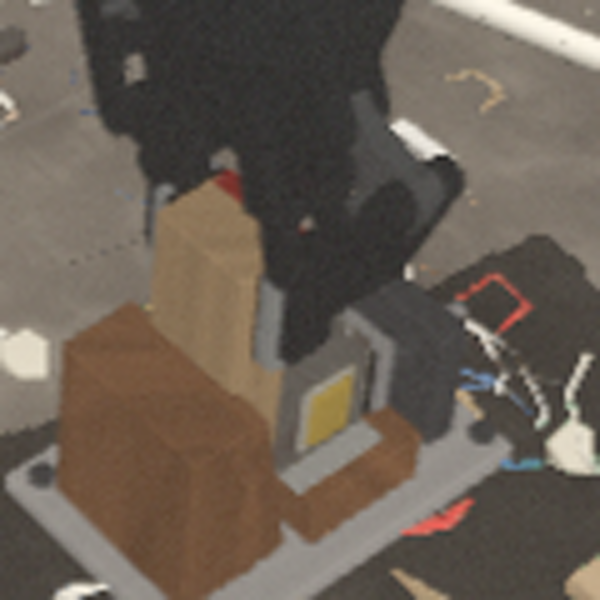

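The transformer is being pushed, and the head is about 4 mm above the cheek. Pressing the rest of the way.

Emit:
jog_arm(targets=[{"x": 0.01, "y": 0, "z": -0.05, "wx": 0, "wy": 0, "wz": 0, "hand": 30}, {"x": 0.02, "y": 0, "z": -0.1, "wx": 0, "wy": 0, "wz": 0, "hand": 30}, {"x": 0.02, "y": 0, "z": -0.15, "wx": 0, "wy": 0, "wz": 0, "hand": 30}, {"x": 0.02, "y": 0, "z": -0.2, "wx": 0, "wy": 0, "wz": 0, "hand": 30}, {"x": 0.02, "y": 0, "z": -0.2, "wx": 0, "wy": 0, "wz": 0, "hand": 30}])

```text
time_s: 7.5
position: [0.4905, -0.164, 0.0878]
ee_rot: [0.0, 0.689, 0.725, 0.0]
force: [-5.4, 0.7, 12.7]
gripper_width: 0.0373
```

```bash
python3 -c "
from h import *
st()"
```

```text
t 7.5 pos [ 490.5 -164.    87.8] tool x az 92.92 z [ 9.e-04 -5.e-04 -1.e+00] F [-5.4  0.7 12.7] T [ 0.02  1.24 -0.15] w 0.03732788826756565 j [ 0.37  0.85 -0.21  1.84  0.34  0.48  1.55]
```

Emit:
jog_arm(targets=[{"x": 0, "y": 0, "z": -0.05, "wx": 0, "wy": 0, "wz": 0, "hand": 30}, {"x": 0, "y": 0, "z": -0.1, "wx": 0, "wy": 0, "wz": 0, "hand": 30}, {"x": 0, "y": 0, "z": -0.1, "wx": 0, "wy": 0, "wz": 0, "hand": 30}])

```text
time_s: 7.8
position: [0.4907, -0.164, 0.0874]
ee_rot: [0.002, 0.689, 0.725, 0.0]
force: [-20.4, 5.2, 82.3]
gripper_width: 0.0372
```

```bash
python3 -c "
from ov import *
st()
c=cap('side'); c['K']=c['intrinsics']
cv2.imwrite('pics/raw6.png',cv2.resize(c['pixels'][280:400,340:460,::-1],None,fx=5,fy=5,interpolation=cv2.INTER_CUBIC))
"
```

```text
t 7.8 pos [ 490.7 -164.    87.4] tool x az 92.91 z [ 0.0027 -0.0017 -1.    ] F [-20.4   5.2  82.3] T [ 1.31  4.71 -0.21] w 0.037174521443951 j [ 0.37  0.85 -0.2   1.84  0.34  0.48  1.55]
```

View pics/raw6.png

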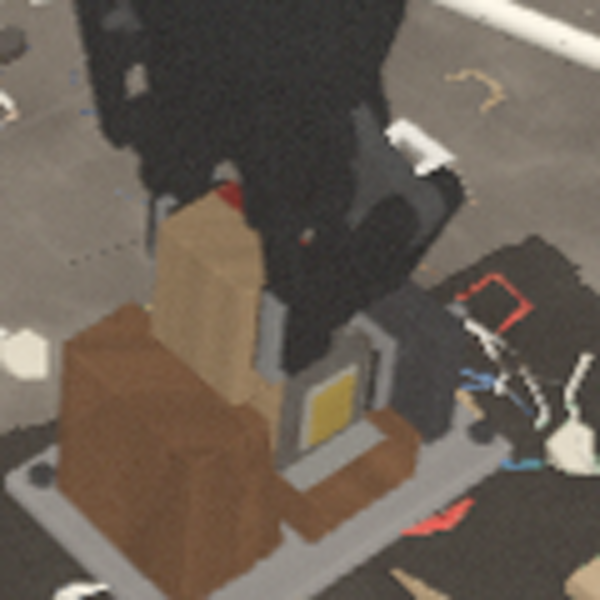

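It has hit a hard stop: 82 N with only 0.4 mm of motion, and the head is seated on the cheek. I'll relieve the force, then open and lift.

Emit:
jog_arm(targets=[{"x": 0, "y": 0, "z": 0.06, "wx": 0, "wy": 0, "wz": 0, "hand": 30}, {"x": 0, "y": 0, "z": 0.1, "wx": 0, "wy": 0, "wz": 0, "hand": 30}, {"x": 0, "y": 0, "z": 0.1, "wx": 0, "wy": 0, "wz": 0, "hand": 45}, {"x": 0, "y": 0, "z": 0.1, "wx": 0, "wy": 0, "wz": 0, "hand": 65}, {"x": 0, "y": 0, "z": 0.1, "wx": 0, "wy": 0, "wz": 0, "hand": 80}, {"x": 0, "y": 0, "z": 0.1, "wx": 0, "wy": 0, "wz": 0, "hand": 80}])

```text
time_s: 8.45
position: [0.4904, -0.1639, 0.0872]
ee_rot: [0.0, 0.689, 0.725, 0.0]
force: [-0.4, -0.5, -0.2]
gripper_width: 0.0801
```

```bash
python3 -c "
from h import *
st()"
```

```text
t 8.45 pos [ 490.4 -163.9   87.2] tool x az 92.92 z [ 3.e-04  0.e+00 -1.e+00] F [-0.4 -0.5 -0.2] T [-0.    0.04 -0.04] w 0.08010225431422777 j [ 0.37  0.85 -0.21  1.84  0.34  0.48  1.55]
```

Free of contact. I'll lift and move aside to give the cameras a view.

Emit:
jog_arm(targets=[{"x": 0, "y": 0, "z": 0.7, "wx": 0, "wy": 0, "wz": 0, "hand": 80}, {"x": 0, "y": 0, "z": 1.8, "wx": 0, "wy": 0, "wz": 0, "hand": 80}, {"x": 0, "y": 0, "z": 3.2, "wx": 0, "wy": 0, "wz": 0, "hand": 80}, {"x": 0, "y": 1.0, "z": 4.0, "wx": 0, "wy": 0, "wz": 0, "hand": 80}, {"x": 0, "y": 2.5, "z": 4.0, "wx": 0, "wy": 0, "wz": 0, "hand": 80}, {"x": 0, "y": 4.0, "z": 4.0, "wx": 0, "wy": 0, "wz": 0, "hand": 80}, {"x": 0, "y": 5.5, "z": 4.0, "wx": 0, "wy": 0, "wz": 0, "hand": 80}, {"x": 0, "y": 7.0, "z": 4.0, "wx": 0, "wy": 0, "wz": 0, "hand": 80}])

```text
time_s: 9.25
position: [0.49, 0.0479, 0.2074]
ee_rot: [0.0, 0.689, 0.725, 0.0]
force: [1.1, -0.2, 0.7]
gripper_width: 0.0801
```

Run:
```python
from h import *
for n in('side','top'):
    c=cap(n);c['K']=c['intrinsics'];P=pts(c)
    u,v=(330,280) if n=='side' else (410,210)
    cv2.imwrite(f'pics/{n}7.png',cv2.resize(c['pixels'][v:v+120,u:u+120,::-1],None,fx=5,fy=5,interpolation=cv2.INTER_CUBIC))
    q=P[v:v+120,u:u+120].reshape(-1,3)
    for tag,lo,hi in(('head',.12,.135),('cheek',.075,.084),('core',.063,.072)):
        p=q[(q[:,2]>lo)&(q[:,2]<hi)]
        if len(p)>20:
            p=p[abs(p[:,2]-np.median(p[:,2]))<.003]; r=cv2.minAreaRect((p[:,:2]*1000).astype(np.float32)); print(n,tag,len(p),(p.mean(0)*1000).round(1),np.round(r[0],1),np.round(r[1],1),round(r[2],1))
st()
```

```text
side head 419 [ 486.7 -164.6  126.4] [ 487.4 -163.5] [31.6 40.7] 3.6
side cheek 610 [ 463.1 -164.2   78.2] [ 473.9 -161.4] [50.5 61.6] 4.9
side core 308 [ 496.4 -173.2   66.7] [ 494.6 -162.2] [90.8 60.4] 1.2
top head 97 [ 492.2 -180.6  127.7] [ 490.2 -181.6] [29.8  8.3] 11.2
top core 26 [ 559.8 -178.    63.9] [ 553.2 -176.9] [21.4 26.5] 82.3
t 9.35 pos [490.   52.2 207.4] tool x az 93.37 z [ 6.0e-04  2.7e-03 -1.0e+00] F [ 0.4 -1.4 -0.2] T [-0.13  0.01 -0.01] w 0.07979127531839042 j [-0.02  0.63 -0.26  1.81  0.22  0.73  1.23]
```

View pics/side7.png

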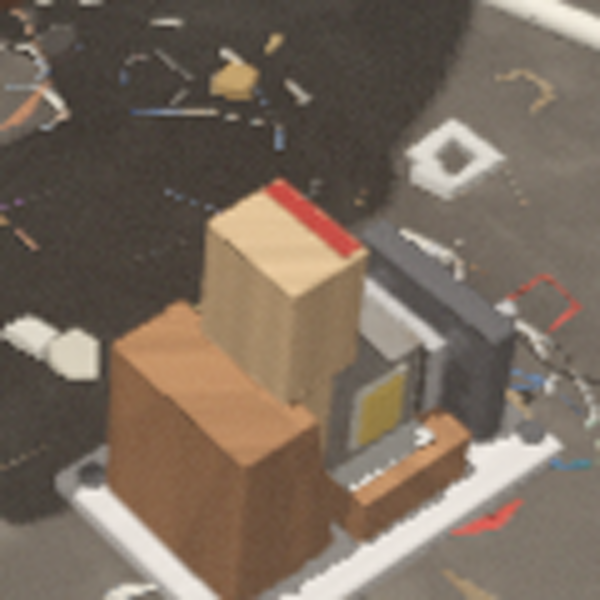

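View pics/top7.png

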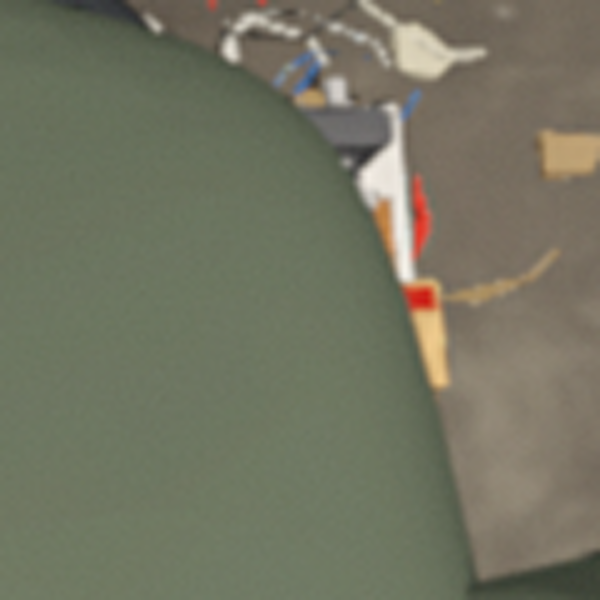

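The head top is 48.2 mm above the cheek top (48 is fully seated). The arm still hides the top view, so I'll move farther to check the transformer's shift.

Emit:
jog_arm(targets=[{"x": 0, "y": 1.5, "z": 0, "wx": 0, "wy": 0, "wz": 0, "hand": 80}, {"x": -0.5, "y": 3.0, "z": 0, "wx": 0, "wy": 0, "wz": 0, "hand": 80}, {"x": -1, "y": 4.5, "z": 0.5, "wx": 0, "wy": 0, "wz": 0, "hand": 80}, {"x": -1.5, "y": 6, "z": 0.5, "wx": 0, "wy": 0, "wz": 0, "hand": 80}, {"x": -2, "y": 7.5, "z": 0.5, "wx": 0, "wy": 0, "wz": 0, "hand": 80}, {"x": -2.0, "y": 8, "z": 0.5, "wx": 0, "wy": 0, "wz": 0, "hand": 80}, {"x": -2, "y": 8, "z": 0.5, "wx": 0, "wy": 0, "wz": 0, "hand": 80}, {"x": -2, "y": 8, "z": 0.5, "wx": 0, "wy": 0, "wz": 0, "hand": 80}])

```text
time_s: 10.15
position: [0.4307, 0.2849, 0.2221]
ee_rot: [0.0, 0.689, 0.725, -0.0]
force: [0.7, -0.6, 0.4]
gripper_width: 0.0804
```

Run:
```python
from h import *
a=load('top')
c=cap('top');c['K']=c['intrinsics'];P=pts(c)
k=[cv2.resize(z['pixels'][225:325,425:505,::-1],None,fx=5,fy=5,interpolation=cv2.INTER_CUBIC) for z in(c,)]
o=cv2.imread('pics/top0.png')[225:325,425:505]; k.append(cv2.resize(o,None,fx=5,fy=5,interpolation=cv2.INTER_CUBIC))
cv2.imwrite('pics/top8.png',cv2.hconcat(k[:2])[:600,:800])
def fit(box,lo,hi,tag):
    x0,y0,x1,y1=box
    q=P[y0:y1,x0:x1].reshape(-1,3); q=q[(q[:,2]>lo)&(q[:,2]<hi)]
    q=q[abs(q[:,2]-np.median(q[:,2]))<.003]
    r=cv2.minAreaRect((q[:,:2]*1000).astype(np.float32)); print(tag,(q.mean(0)*1000).round(1),np.round(r[0],1),np.round(r[1],1),round(r[2],1))
fit((440,255,505,318),.12,.135,'head');fit((200,200,245,240),.105,.13,'grey')
st()
```

```text
head [ 489.  -165.   127.6] [ 489.3 -165.5] [30.1 38.3] 2.9
grey [571.8 201.8 118.8] [572.4 202.4] [38.6 30.1] 77.3
t 10.2 pos [430.8 284.6 222.1] tool x az 92.83 z [ 1.e-04 -9.e-04 -1.e+00] F [ 0.8 -0.7 -0.1] T [-0.01  0.    0.02] w 0.0801532825442316 j [-0.53  0.64 -0.21  1.71  0.17  0.82  0.8 ]
```

View pics/top8.png

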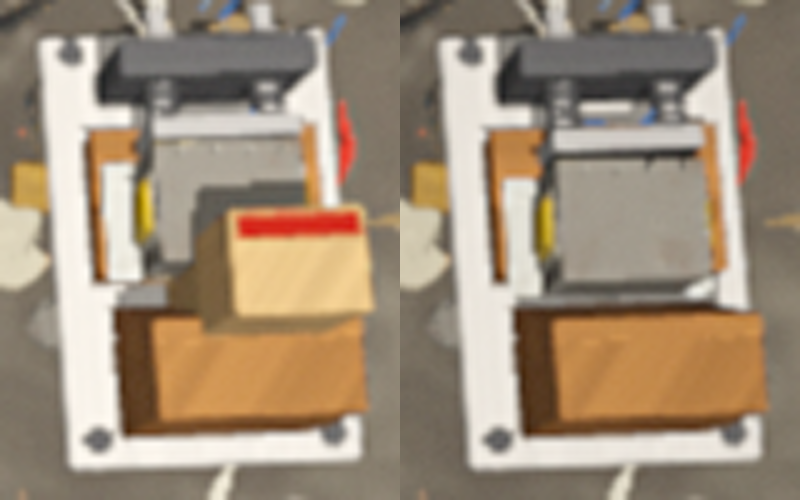

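Comparing now (left) with the start (right), the core's far edge moved from row 157 to 138. That is about 3.8 px, or roughly 5 mm, against the pad. The stripe faces the transformer and the grey wedge is unmoved. Handing in.

```bash
python3 -c "
from rig import bot
print(bot.job_done())"
```

```text
the job is handed in; nothing more can be done
None
```

The wooden wedge is fully home in the slot, red stripe toward the transformer, and the job is handed in at about 10.2 s. I gripped it across y, lowered it in along the slope, and pressed until it stopped hard. That last push reached 82 N at the wrist, under the 120 N limit but well above the 10 N expected.

My last checks:
- **Wedge:** its head top is 48.2 mm above the cheek top, where 48 mm is fully seated. It is about 3 mm sideways of its estimated place and square within about 0.1°.
- **Transformer:** it moved about 5 mm against the sprung pad and looks upright. I judged both from the pictures rather than measuring its pose in the cradle.
- **Grey wedge:** still in the rack, within 1 mm of where it started.
- **Robot:** the gripper was open and clear of everything at hand-in.

No check failed. The two cameras disagreed with each other by 1–2 mm, which is within their calibration. The first move call was refused because its rows left out some values, and the arm did not move.

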